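Hang the white dial on the inspection hook, face outward

ROBOT

A 7-joint arm with a two-finger parallel gripper is mounted at the origin on the work surface. World frame = base frame: x ahead of the robot, y to its left, z up, the work surface at z = 0. Lengths are in m, angles in rad, forces in N, time in s.
With the tool pointing down it reaches from about 0.4 to 0.875 m from the base axis. Payload 4.4 kg.
Tool frame: the origin (TCP) lies on the centre line of the jaws, within the pads' length; the fingertips stand 17 mm ahead of it and the grasp point (between the pads) lies 2 mm behind it; z points along the fingers, y is the direction in which the jaws open and shut (so a half turn about z gives the same grasp; the last joint's range is limited). The gripper opens to 85 mm and grips with 20 to 120 N. Pads are 22 mm wide; open, the fingers measure 114 mm over their backs; the gripper's body (76 mm by 85 mm) begins 54 mm behind the grasp point. The pads swing forward as they close: fully open they stand 13 mm farther back than shut.
Start: joints at [-1.221, 0.628, 0.038, 1.517, -0.027, 0.996, -0.02], TCP at [0.263, 0.595, 0.248] pointing down, gripper open.
Joint ranges: [-3.06, 3.06], [-0.37, 2.12], [-1.25, 1.32], [0.18, 2.47], [-1.1, 4.24], [0.23, 1.98], [-2.94, 2.94]. Speed limits (rad/s): [2.57, 2.57, 3.14, 3.14, 3.14, 3.14, 3.14].

INTERFACE

Orientations are given as a rotation vector (axis times angle).
In Python, from workcell import arm, grab_frame, get_calibration, job gives the robot as it stands.
- The arm moves only by the tool arm_command, never from a script. Its argument "increments" is a list of rows, each a list of 5 numbers: the shift along the tool's x, y, z in mm, then the turn about the tool's z in degrees, then the finger opening in mm, from 0 to 85.4. In form: [[x, y, z, roll, jaw], ...]. A call has 1 to 5 rows; each row is the pose to reach, as a shift and turn from the pose commanded when the call began, along the tool's axes at that moment; what a row does not reach only later rows make up. A row lasts 1/12 s, in which the tool goes at most 41.7 mm and 7.16 degrees, less where a joint would pass 70% of its speed; a pose out of reach is approached as far as the arm can. A call with a gripper value outside its range is refused whole. The fingers move at their own pace and stop on an object; "force" is the grip in N (left out, the last holds). Time passes only in rows, so rows that repeat a pose let the fingers close. It gives the time, the measured TCP pose, the force and the opening at its end, in the units of the state.
- arm.sense(): the state, without advancing time (a new reading comes with each control period).
- grab_frame(name): name is "scene" or "top" or "wrist"; returns the picture (420x560x3 uint8, red, green, blue); there is no depth.
- get_calibration(name): a dict with "camera_matrix" (3x3 intrinsics, pixels), "R" (3x3) and "t" (3): a world point X has camera coordinates R X + t. Camera axes: x right, y down, z forward; pixel columns grow to the right and rows downward; lengths in m; the calibration is good to about 2 mm. A picture is of the moment at which its call begins: read the wrist's pose just before it. get_calibration takes no time and is no camera call; for the wrist camera it gives the pose at the moment of the call.
- job.job_done(): hands the job in, once; it reports no verdict.
The state is a dict: "time_s": time; "q": joint angles; "joint_velocities": joint speeds; "effort": joint torques, N m; "ee_pos": TCP position; "ee_rot": TCP orientation; "force": force on the tool from outside, world axes, zero at the start; "ft_torque": the same for the moment, N m; "opening": finger opening in m.
Only numpy, scipy, OpenCV 4.12 (cv2) and the standard library are available. Lean on these libraries where they do the work, as an engineer would, in place of code of your own. Each camera call takes 0.05 s, during which the arm holds its last target. There are 200 camera calls.

TASK

Take the carrier with the white dial out of the rack and hang it by its slot on the red hook of the inspection stand, so that the white printed face looks outward, away from the stand's post, and the carrier hangs straight. Let go of it, and leave the black and the brass dials standing in the rack.

Things in the scene. Friction and masses are not known exactly. Their poses are not given: they have to be found in the camera images.
- white_dial_centre (a point): Centre of the white dial's upright carrier plate, 142 tall, 56 wide, 10 mm thick, 80 g; white printed front, blue back (also seen on its top edge). x: out of the white face, y: width, z: up. Heights from this centre, mm: -71 lower edge; -13 to 23 the through slot it hangs by, 34 wide; 23 to 35 crosspiece, 50 wide; 35 to 71 grip tab, 24 wide. Grip only the tab, fingertips above 35.
- hook (a point): Red flat hook of the fixed steel stand. Point: top of the level arm, mid-width, at the inner side of the upturned tip, 140 mm above the table. x: outward, from post to tip; z: up. Arm 14 mm wide, 5 thick, from post (x = -60 mm) to tip (x = 0 to 5), which rises 10 above the arm. Post 20 wide, no higher than the arm. The slot's upper edge rests on the arm between post and tip.
- black_dial_centre (a point): Centre of the black dial's carrier (black front, blue back), a bystander: shape, size and axes as the white one's. The three stand in random order in a grey rack, in bays side by side 85 mm apart along y, facing the same way, lower edge 8 mm above the table in a groove 16 mm deep, and lift straight out.
- brass_dial_centre (a point): Centre of the brass-coloured dial's carrier (brass front, blue back), a bystander: shape, size and axes as the white one's, in the same rack.
Mind the look-alikes: they are no part of the job. What is shaped like the part that bears white_dial_centre but orange is not meant.

How it is judged:
At the end, for the whole second after the job is handed in: The white dial's carrier hangs at rest by its slot on the hook, between tip and post: centre within 15 mm of the arm's middle line and within 10 mm of 23 mm below the arm's top; white face towards the tip, within 20 degrees of straight outward; upright within 11 degrees (x of white_dial_centre in the frame of hook between -0.06 and 0 m and y of white_dial_centre in the frame of hook between -0.015 and 0.015 m and z of white_dial_centre in the frame of hook between -0.033 and -0.013 m and x of hook in the frame of white_dial_centre above 0 m and angle between the x axis of white_dial_centre and the x axis of hook, either way round below 0.35 rad and angle between white_dial_centre's own z axis and vertical below 0.2 rad and linear speed of white_dial below 0.03 m/s); the robot touches nothing.
It fails at once if the black dial is knocked or moved out of its bay (distance of black_dial_centre from where it was at the start of the episode above 0.025 m or angle between black_dial_centre's own z axis and vertical above 0.35 rad).
It fails at once if the brass dial is knocked or moved out of its bay (distance of brass_dial_centre from where it was at the start of the episode above 0.025 m or angle between brass_dial_centre's own z axis and vertical above 0.35 rad).
It also fails if it takes over 42 s, if anything falls off the work surface, if the arm or the gripper's body presses on something with over 40 N, if the wrist force passes 120 N, or if a joint passes its speed limit or range.

## Working session

There is one attempt and no reset: what is moved stays moved. The work goes in short steps, Python scripts to look and compute and a tool call to move; the robot and the scene stay as the last step left them, time stands still between calls to the robot, and variables do not carry over. Pictures are saved under pics/ and viewed, about 8 in all and at most 12, crops included, and the job is handed in when it is done.

Besides the shell and the picture viewer there is one more tool, called after "Emit:" by a JSON object that holds its "api" and its "payload". arm_command: Moves the arm, as the interface text tells. Its arguments: {"type":"object","properties":{"increments":{"type":"array","items":{"type":"array","items":{"type":"number"}}},"force":{"type":"number"}},"required":["increments"]}

```bash
mkdir -p pics; ls; python3 - <<'E'
from workcell import arm, grab_frame, get_calibration
import cv2,numpy as np
s=arm.sense(); print({k:np.round(v,3) for k,v in s.items()})
for n in("scene","top","wrist"):
    c=get_calibration(n); print(n,np.round(c["camera_matrix"],1).tolist(),np.round(c["R"],3).tolist(),np.round(c["t"],3))
    np.save(f"pics/{n}0.npy",grab_frame(n))
a=np.hstack([np.load("pics/scene0.npy"),np.load("pics/top0.npy")])
cv2.imwrite("pics/scene0.png",cv2.cvtColor(cv2.resize(np.load("pics/scene0.npy"),(800,600)),4))
cv2.imwrite("pics/top0.png",cv2.cvtColor(cv2.resize(np.load("pics/top0.npy"),(800,600)),4))
E
```

```text
pics
{'time_s': np.float64(0.0), 'q': array([-1.221,  0.629,  0.038,  1.518, -0.027,  0.996, -0.02 ]), 'joint_velocities': array([-0.001,  0.   ,  0.001, -0.001, -0.001,  0.002,  0.   ]), 'effort': array([ 0.0000e+00, -5.6338e+01,  1.2260e+00, -1.9345e+01,  1.1000e-02,
        1.0000e-02,  0.0000e+00]), 'ee_pos': array([0.262, 0.594, 0.247]), 'ee_rot': array([-6.480e-01, -3.074e+00,  3.000e-03]), 'force': array([ 0.333, -0.562,  0.01 ]), 'ft_torque': array([ 0.057,  0.005, -0.011]), 'opening': np.float64(0.085)}
scene [[512.5, 0.0, 283.7], [0.0, 512.5, 208.2], [0.0, 0.0, 1.0]] [[-0.691, 0.723, -0.003], [0.602, 0.573, -0.556], [-0.4, -0.386, -0.831]] [ 0.369 -0.266  1.328]
top [[438.7, 0.0, 287.0], [0.0, 438.7, 212.3], [0.0, 0.0, 1.0]] [[-0.005, -1.0, -0.003], [-0.987, 0.005, -0.163], [0.163, 0.002, -0.987]] [-0.028  0.544  0.824]
wrist [[319.2, 0.0, 280.6], [0.0, 319.2, 210.4], [0.0, 0.0, 1.0]] [[0.404, 0.915, -0.001], [0.867, -0.382, 0.319], [0.291, -0.13, -0.948]] [-0.649 -0.042  0.382]
```

View pics/scene0.png

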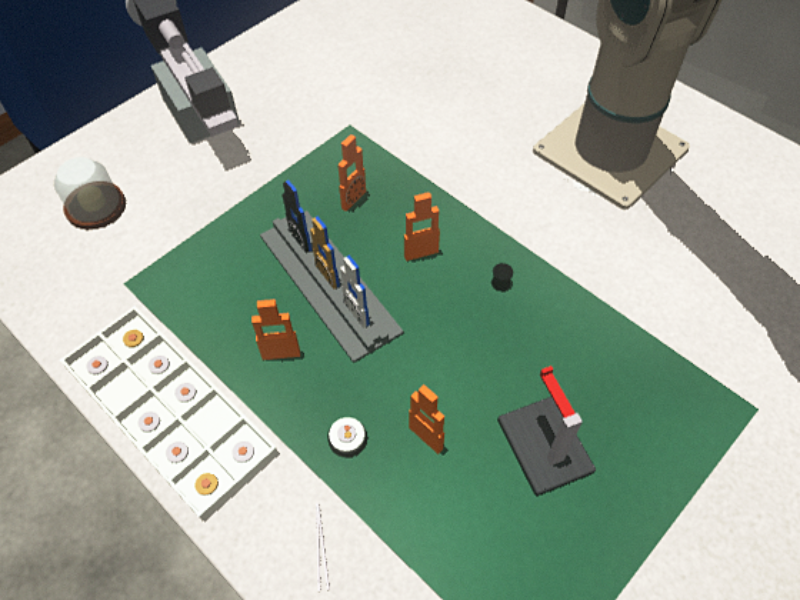

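View pics/top0.png

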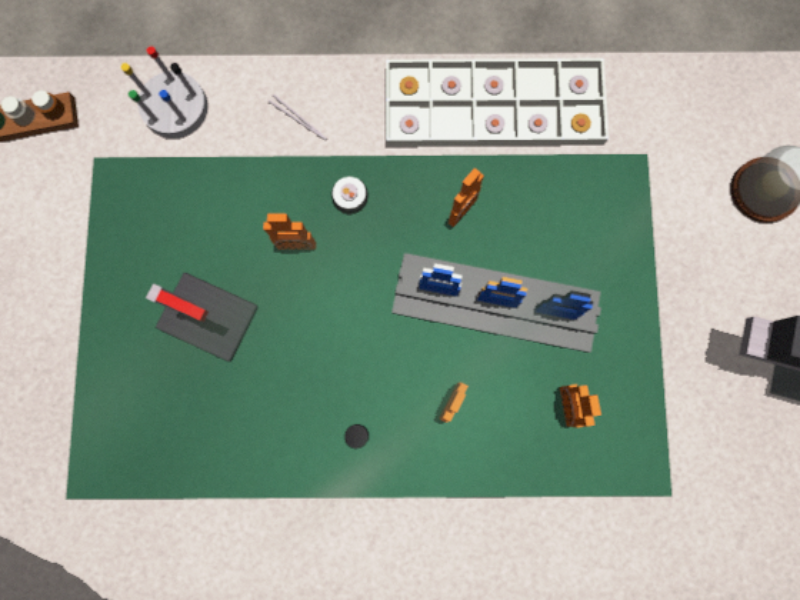

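```bash
cat > h.py <<'E'
from workcell import arm, grab_frame, get_calibration
import cv2,numpy as np
from scipy.spatial.transform import Rotation as Ro
def plane(cal,uv,z):
    uv=np.atleast_2d(uv).astype(float); K=cal["camera_matrix"];R=np.array(cal["R"]);t=np.array(cal["t"])
    d=(R.T@np.linalg.inv(K)@np.c_[uv,np.ones(len(uv))].T).T; C=-R.T@t
    return C+d*((z-C[2])/d[:,2])[:,None]
def proj(cal,X):
    p=(np.array(cal["R"])@np.atleast_2d(X).T).T+cal["t"]; p=p@np.array(cal["camera_matrix"]).T
    return p[:,:2]/p[:,2:]
def toolpose():
    s=arm.sense(); return np.array(s["ee_pos"]),Ro.from_rotvec(s["ee_rot"]).as_matrix(),s
def save(im,name,box=None,k=1):
    if box: x0,y0,x1,y1=box; im=im[y0:y1,x0:x1]
    cv2.imwrite(f"pics/{name}.png",cv2.resize(im,None,fx=k,fy=k,interpolation=cv2.INTER_CUBIC)[...,::-1])
E
python3 - <<'E'
from h import *
T=np.load("pics/top0.npy");S=np.load("pics/scene0.npy");ct=get_calibration("top");cs=get_calibration("scene")
for n,c in(("top",ct),("scene",cs)): print(n,"C",np.round(-np.array(c["R"]).T@c["t"],3))
print("wrist C",-np.array(get_calibration("wrist")["R"]).T@get_calibration("wrist")["t"])
p,R,s=toolpose(); print(R.round(3))
for n,im,c in(("top",T,ct),("scene",S,cs)):
    h=cv2.cvtColor(im,cv2.COLOR_RGB2HSV)
    red=((h[...,0]<5)|(h[...,0]>174))&(h[...,1]>190)&(h[...,2]>110)
    blue=(abs(h[...,0].astype(int)-112)<14)&(h[...,1]>130)&(h[...,2]>60)
    for nm,m,z in(("red",red,.14),("blue",blue,.15)):
        k,l,st,ce=cv2.connectedComponentsWithStats(m.astype(np.uint8),connectivity=8)
        for i in range(1,k):
            if st[i,4]<12: continue
            ys,xs=np.nonzero(l==i); r=cv2.minAreaRect(np.c_[xs,ys].astype(np.float32))
            b=cv2.boxPoints(r)
            print(n,nm,st[i].tolist(),"box",b.round(1).tolist(),"world@z",plane(c,b,z)[:,:2].round(3).tolist())
a=cv2.resize(T[150:260,90:190],None,fx=4,fy=4,interpolation=cv2.INTER_CUBIC)
b=cv2.resize(T[150:260,270:370],None,fx=4,fy=4,interpolation=cv2.INTER_CUBIC)
cv2.imwrite("pics/crop1.png",np.hstack([a,b])[...,::-1])
a=cv2.resize(S[240:350,340:440],None,fx=4,fy=4,interpolation=cv2.INTER_CUBIC)
b=cv2.resize(S[120:230,190:290],None,fx=4,fy=4,interpolation=cv2.INTER_CUBIC)
cv2.imwrite("pics/crop2.png",np.hstack([a,b])[...,::-1])
E
```

```text
top C [ 0.402 -0.032  0.901]
scene C [0.947 0.398 0.957]
wrist C [0.1868672  0.62777524 0.37498115]
[[-0.915  0.404 -0.001]
 [ 0.404  0.915 -0.001]
 [ 0.    -0.001 -1.   ]]
top red [103, 33, 6, 5, 23] box [[103.0, 33.0], [108.0, 33.0], [108.0, 37.0], [103.0, 37.0]] world@z [[0.873, 0.315], [0.873, 0.305], [0.865, 0.305], [0.865, 0.314]]
top red [110, 204, 33, 19, 226] box [[109.30000305175781, 209.5], [112.4000015258789, 202.89999389648438], [142.10000610351562, 216.6999969482422], [139.0, 223.39999389648438]] world@z [[0.535, 0.282], [0.547, 0.278], [0.522, 0.224], [0.51, 0.229]]
top blue [112, 63, 7, 8, 38] box [[110.5, 65.5], [114.0, 62.0], [119.5, 67.5], [116.0, 71.0]] world@z [[0.802, 0.292], [0.809, 0.286], [0.798, 0.276], [0.791, 0.282]]
top blue [294, 188, 28, 19, 332] box [[292.8999938964844, 201.8000030517578], [295.8999938964844, 185.8000030517578], [323.20001220703125, 190.8000030517578], [320.29998779296875, 206.8000030517578]] world@z [[0.545, -0.041], [0.573, -0.046], [0.564, -0.094], [0.536, -0.089]]
top blue [335, 197, 33, 18, 350] box [[334.6000061035156, 210.100006
[... 1504 characters left out ...]
30517578], [223.1999969482422, 171.8000030517578], [228.1999969482422, 179.1999969482422], [226.8000030517578, 180.1999969482422]] world@z [[0.582, -0.124], [0.579, -0.124], [0.584, -0.103], [0.588, -0.103]]
scene blue [243, 178, 16, 50, 92] box [[242.8000030517578, 178.3000030517578], [247.6999969482422, 176.89999389648438], [261.8999938964844, 225.60000610351562], [257.0, 227.0]] world@z [[0.563, -0.084], [0.554, -0.079], [0.614, 0.021], [0.623, 0.017]]
scene blue [244, 198, 6, 11, 21] box [[242.39999389648438, 199.10000610351562], [244.0, 198.0], [250.1999969482422, 207.1999969482422], [248.5, 208.3000030517578]] world@z [[0.598, -0.048], [0.594, -0.048], [0.601, -0.024], [0.605, -0.025]]
```

View pics/crop1.png

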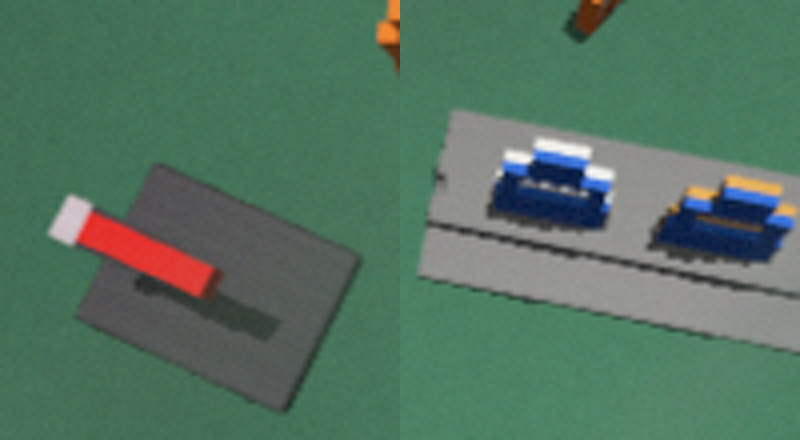

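View pics/crop2.png

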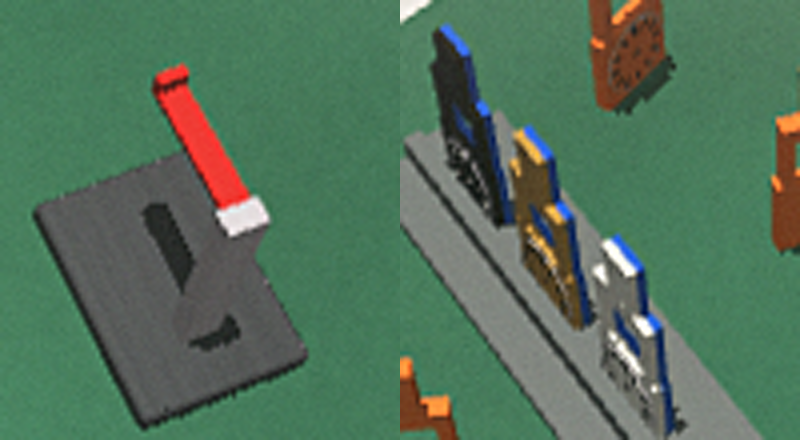

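Candidates in the rack are black (scene px 206,150), brass (232,175) and white (250,205; top px 310,190). The white-faced one at the rack end nearest the hook is meant. The orange ones stand outside the rack and are excluded. The crops confirm this. The white/blue tab top is centred near top px (310,190) and scene px (246,184). The hook's post cap is at top px (108,205), with the tip towards (143,220).

```bash
python3 - <<'E'
from h import *
T=np.load("pics/top0.npy");S=np.load("pics/scene0.npy");ct=get_calibration("top");cs=get_calibration("scene")
def tri(a,b):
    P=[np.array(c["camera_matrix"])@np.c_[c["R"],c["t"]] for c in(ct,cs)]
    X=cv2.triangulatePoints(P[0],P[1],np.float64(a).reshape(2,1),np.float64(b).reshape(2,1)); return (X[:3]/X[3]).ravel()
# top: bright (top-edge) pixels of the three tabs: print components
h=cv2.cvtColor(T,cv2.COLOR_RGB2HSV)
def red(im):
    h=cv2.cvtColor(im,cv2.COLOR_RGB2HSV); return ((h[...,0]<5)|(h[...,0]>174))&(h[...,1]>190)
for n,im,c,sl in(("top",T,ct,np.s_[195:230,100:150]),("scene",S,cs,np.s_[250:300,370:410])):
    m=red(im[sl])&(im[sl][...,0]>170); ys,xs=np.nonzero(m); xs=xs+sl[1].start; ys=ys+sl[0].start
    W=plane(c,np.c_[xs,ys],.14)[:,:2]; mu=W.mean(0); u,s,v=np.linalg.svd(W-mu); d=v[0]*np.sign(-v[0][1]); a=(W-mu)@d; b=(W-mu)@[-d[1],d[0]]
    print(n,"arm mean",mu.round(4),"dir",d.round(3),np.degrees(np.arctan2(d[1],d[0])).round(1),"along",np.percentile(a,[0,1,99,100]).round(4),"width",np.percentile(b,[1,99]).round(4),"start",(mu+d*np.percentile(a,1)).round(4))
V=T.max(2)
for nm,(x0,x1,y0,y1) in dict(white=(290,326,182,210),brass=(333,370,190,218)).items():
    r=T[y0:y1,x0:x1].astype(int); print(nm); 
    for y in range(0,14): print(y0+y,' '.join('%02x%02x'%(r[y,x,0],r[y,x,2]) for x in range(8,30)))
r=S[174:196,236:256].astype(int)
for y in range(len(r)): print(174+y,' '.join('%02x%02x'%(r[y,x,0],r[y,x,2]) for x in range(20)))
print(tri((310.2,190),(245.7,184.2)))
E
```

```text
top arm mean [0.5289 0.254 ] dir [-0.407 -0.914] -114.0 along [-0.0284 -0.0276  0.0295  0.0306] width [-0.0061  0.0061] start [0.5401 0.2793]
scene arm mean [0.5267 0.2516] dir [-0.445 -0.896] -116.4 along [-0.0315 -0.0309  0.0346  0.0352] width [-0.0074  0.0071] start [0.5405 0.2792]
white
182 8d8b 8f8d 8b8a 908e 8e8e 8f8e 9090 918e 8f8d 8887 8287 767b 6c76 656e 616f 5e6c 5167 4d63 495f 475f 4b60 4a62
183 8e8d 918e 8b8a 8f8e 918d 9491 9692 928f 918f 918d 928f 8e8c 908d 908f 8989 8284 787b 6a74 6873 5c6b 5969 5267
184 8c8a 8f8c 8d8b 8d8a 8f8f a09a b8b3 bdb9 aca6 aaa5 a4a0 9a96 9390 908c 918f 9490 8d8a 908d 908e 8889 8286 7980
185 908c 8f8d 8e8c 8e8b 8d8a a9a6 dfd8 f0ea ebe5 e4dd e0d9 d0c8 bdb7 b0ac aaa6 a6a2 9b97 9997 9290 8f8d 908f 908c
186 8e8a 8f8d 8f8d 908c 8f8c b7ba e1e3 ebe9 eeea f0ea f0ea f0ea f1eb ece6 e5e1 dfd9 cfc7 c6c0 bfb9 a49e 9391 8e8c
187 aea8 a8a3 a39e 9c96 9591 82b6 9ddf b7e5 d0e6 e2e8 e5ea e4e8 e9ea efec f0ec f0eb f0eb f1eb f1ea d8cf 9c96 908e
188 eae3 e5de dfd9 cec7 b2b4 7dcb 40e0 3fdf 3ddd 4fde 64df 7be1 a7e5 d1e8 e2e9 e3e9 e5eb e9ea ede9 ccc5 8f8d 908e
189 eae8 e
[... 4015 characters left out ...]
351 1c4d 084e 2e56 4b5e 4a5e 4a5e 455c
190 516f 8380 7673 524b a99a c7b9 7970 665e 6963 6761 625c 6458 7262 2a55 1758 2655 485b 495c 4457 475a
191 3a66 8484 7c76 5e58 6057 877d 6d64 6561 6865 6c66 6864 6c63 6e60 335b 1455 2555 4758 4b5d 495e 485d
192 315c 8481 8782 635e 645e 5d5a 675e 6860 6c67 685f 6c67 6c65 7262 3a5c 1655 2659 475d 4d5f 4459 4b5e
193 1342 8681 8f8b 665f 6a63 6761 6964 6960 6763 6864 6860 665f 7263 475f 1453 1e5a 4c5f 495b 465a 455a
194 1655 6e6c 8c88 6f6b 6961 6961 6c62 6c63 6761 6b64 6860 6760 6e64 435b 1954 1c5b 676f 5061 445b 485e
195 115c 2a2e 6e6c 736f 6963 685f 6963 6b66 6861 7c73 6d63 6a62 6d5e 4c5e 1855 0d54 8884 5e67 475b 4458
[ 0.56678407 -0.07187109  0.1454209 ]
```

```bash
python3 - <<'E'
from h import *
ct=get_calibration("top");cs=get_calibration("scene")
A=plane(ct,[(309.9,188.2),(303.3,187),(350.6,196.2)],.15);B=plane(cs,[(245.4,183.6)],.15)
print(A.round(4),B.round(4)); d=A[2]-A[1]; print(np.linalg.norm(d),"row dir deg",np.degrees(np.arctan2(d[1],d[0])))
# second check: rack front edges (grey) direction through long boundary on top image
C=(A[0]+B[0])/2; 
yaw_c=np.degrees(np.arctan2(-d[0]*-1,-d[1]*1)) # normal
n=np.array([-d[1],d[0]])/np.linalg.norm(d[:2]); n*=np.sign(n[0]); print("carrier x",n.round(3),np.degrees(np.arctan2(n[1],n[0])))
print("C",C)
p,R,s=toolpose(); g=C[:2]-p[:2]; print("shift tool mm",(R.T@np.r_[C[:2]-p[:2],0]*1000).round(1))
print("tool y yaw",np.degrees(np.arctan2(R[1,1],R[0,1])))
E
```

```text
[[ 0.5689 -0.071   0.15  ]
 [ 0.5711 -0.0595  0.15  ]
 [ 0.5543 -0.1419  0.15  ]] [[ 0.5684 -0.0708  0.15  ]]
0.08407546047317016 row dir deg -101.59163622243759
carrier x [ 0.98  -0.201] -11.591636222437584
C [ 0.56865094 -0.07091295  0.15      ]
shift tool mm [-548.9 -484.7    0.7]
tool y yaw 66.17656727065356
```

Emit:
{"api": "arm_command", "payload": {"increments": [[-549,-485,0,78,85],[-549,-485,0,78,85],[-549,-485,0,78,85],[-549,-485,0,78,85],[-549,-485,0,78,85]], "force": 40}}

```text
time_s: 0.57
ee_pos: [0.35, 0.4034, 0.2482]
ee_rot: [-1.57, -2.721, 0.0]
force: [0.6, -0.1, 0.2]
opening: 0.0851
```

```bash
cat > go.py <<'E'
import sys; from h import *
# target x y z(mm) yaw of tool y (deg) -> remaining increments
tx,ty,tz,yw=map(float,sys.argv[1:5]); p,R,s=toolpose()
cur=np.degrees(np.arctan2(R[1,1],R[0,1])); 
print("inc",(R.T@(np.array([tx,ty,tz])-p*1000)).round(1),"roll",round(-((yw-cur+180)%360-180),1),"t",round(float(s["time_s"]),2),"p",p.round(4),"yaw",cur.round(1),"q",np.round(s["q"],2),"F",np.round(s["force"],1),"open",round(float(s["opening"]),4))
E
python3 go.py 568.7 -70.9 247 -11.6
```

```text
inc [-520.1  -48.     1.2] roll 41.6 t 0.57 p [0.35   0.4034 0.2482] yaw 30.0 q [-1.06  0.47  0.22  1.85 -0.13  0.84 -0.25] F [ 0.6 -0.1  0.2] open 0.0851
```

Emit:
{"api": "arm_command", "payload": {"increments": [[-520,-48,0,41,85],[-520,-48,0,41,85],[-520,-48,0,41,85],[-520,-48,0,41,85],[-520,-48,0,41,85]]}}

```text
time_s: 0.98
ee_pos: [0.4383, 0.2149, 0.2484]
ee_rot: [-2.33, -2.107, -0.0]
force: [0.6, 0.3, 0.2]
opening: 0.0853
```

```bash
python3 go.py 568.7 -70.9 247 -11.6
```

```text
inc [-271.2  158.5    1.3] roll 5.8 t 0.98 p [0.4383 0.2149 0.2484] yaw -5.8 q [-0.8   0.42  0.41  1.97 -0.23  0.8  -0.37] F [0.6 0.3 0.2] open 0.0853
```

Emit:
{"api": "arm_command", "payload": {"increments": [[-271,158,0,6,85],[-271,158,0,6,85],[-271,158,0,6,85],[-271,158,0,6,85],[-271,158,0,6,85]]}}

```text
time_s: 1.4
ee_pos: [0.5258, 0.0258, 0.2482]
ee_rot: [-2.431, -1.989, -0.0]
force: [0.5, 1.7, -0.4]
opening: 0.0851
```

```bash
python3 go.py 568.7 -70.9 247 -11.6
```

```text
inc [-86.3  61.3   1.2] roll 0.2 t 1.4 p [0.5258 0.0258 0.2482] yaw -11.4 q [-0.4   0.48  0.43  1.87 -0.26  0.85 -0.03] F [ 0.5  1.7 -0.4] open 0.0851
```

Emit:
{"api": "arm_command", "payload": {"increments": [[-86,61,0,0,85],[-86,61,0,0,85],[-86,61,0,0,85],[-86,61,0,0,85],[-86,61,0,0,85]]}}

```text
time_s: 1.82
ee_pos: [0.5679, -0.0704, 0.2479]
ee_rot: [-2.435, -1.985, 0.001]
force: [-0.9, 0.8, -0.2]
opening: 0.0846
```

```bash
python3 go.py 568.7 -70.9 137 -11.6; python3 - <<'E'
from h import *
c=get_calibration("wrist"); im=grab_frame("wrist"); im=im.copy()
for q in proj(c,[[.5687,-.0709,.15]]): print(q); cv2.circle(im,tuple(int(round(v)) for v in q),2,(255,0,255),-1)
save(im,"wrist1",k=1.4)
E
```

```text
inc [ -0.3   0.9 110.9] roll -0.0 t 1.82 p [ 0.5679 -0.0704  0.2479] yaw -11.6 q [-0.2   0.55  0.43  1.75 -0.28  0.91  0.14] F [-0.9  0.8 -0.2] open 0.0846
[282.60189911 218.96948617]
```

View pics/wrist1.png

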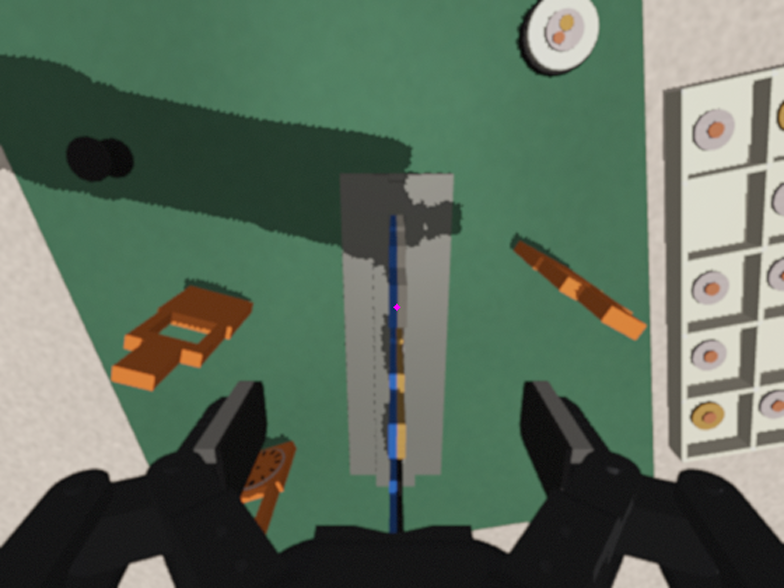

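The wrist view shows the white carrier edge-on (blue left, white right, split at x≈397). My predicted point (397,307) is on its middle, the rack is parallel to the jaws, and the jaws straddle it. I'll descend and close.

Emit:
{"api": "arm_command", "payload": {"increments": [[0,1,40,0,85],[0,1,80,0,85],[0,1,105,0,85],[0,1,111,0,85],[0,1,111,0,60]]}}

```text
time_s: 2.28
ee_pos: [0.5676, -0.0669, 0.1357]
ee_rot: [-2.427, -1.989, 0.004]
force: [-0.0, -0.4, -0.3]
opening: 0.0751
```

Emit:
{"api": "arm_command", "payload": {"increments": [[0,0,0,0,0],[0,0,0,0,0],[0,0,0,0,0],[0,0,0,0,0],[0,0,0,0,0]]}}

```text
time_s: 2.7
ee_pos: [0.5697, -0.069, 0.1384]
ee_rot: [2.431, 1.988, 0.002]
force: [-0.1, -0.4, 0.2]
opening: 0.012
```

Emit:
{"api": "arm_command", "payload": {"increments": [[0,0,0,0,0],[0,0,0,0,0],[0,0,0,0,0],[0,0,0,0,0],[0,0,0,0,0]]}}

```text
time_s: 3.12
ee_pos: [0.57, -0.0691, 0.1384]
ee_rot: [2.431, 1.988, 0.003]
force: [-0.0, -0.5, 7.0]
opening: 0.0093
```

```bash
python3 go.py 568.7 -70.9 137 -11.6
```

```text
inc [-2.  -0.9  1.4] roll 0.2 t 3.12 p [ 0.57   -0.0691  0.1384] yaw -11.4 q [-0.15  0.69  0.35  1.84 -0.36  0.67  0.21] F [-0.  -0.5  7. ] open 0.0093
```

Emit:
{"api": "arm_command", "payload": {"increments": [[0,0,-8,0,0],[0,0,-20,0,0],[0,0,-40,0,0],[0,0,-65,0,0],[0,0,-95,0,0]], "force": 60}}

```text
time_s: 3.53
ee_pos: [0.5676, -0.0688, 0.2323]
ee_rot: [-2.43, -1.987, 0.004]
force: [0.5, 1.0, -0.0]
opening: 0.0092
```

Emit:
{"api": "arm_command", "payload": {"increments": [[0,0,-25,0,0],[0,0,-45,0,0],[0,0,-60,0,0],[0,0,-65,0,0],[0,0,-65,0,0]]}}

```text
time_s: 3.95
ee_pos: [0.5695, -0.0691, 0.2986]
ee_rot: [2.431, 1.988, 0.003]
force: [-0.3, -0.6, -1.1]
opening: 0.0092
```

```bash
python3 go.py 497.4 183.4 300 -115.2;  python3 - <<'E'
from h import *
a=grab_frame("scene")[60:260,150:420]; b=grab_frame("wrist"); 
a=cv2.resize(a,(400,296)); b=cv2.resize(b,(395,296)); save(np.hstack([a,b]),"lift")
E
```

```text
inc [ 233.2 -120.7   -1.6] roll 103.8 t 3.95 p [ 0.5695 -0.0691  0.2986] yaw -11.4 q [-0.22  0.5   0.45  1.68 -0.25  1.02  0.11] F [-0.3 -0.6 -1.1] open 0.0092
```

View pics/lift.png

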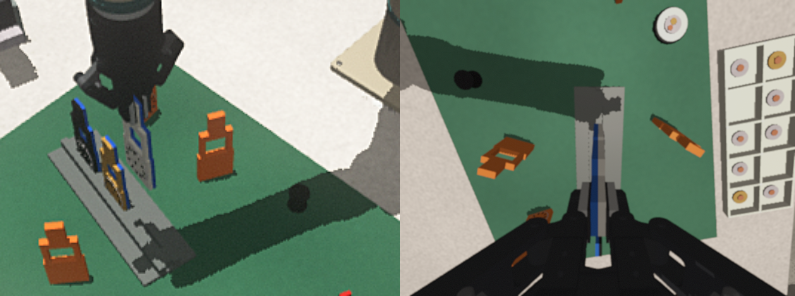

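The carrier is lifted straight between the pads, and the black and brass ones still stand in the rack. Next I move it to the hook's outer side and turn it on the way.

Emit:
{"api": "arm_command", "payload": {"increments": [[15,-8,0,7,0],[32,-16,0,14,0],[50,-26,0,21,0],[70,-36,0,28,0],[90,-46,0,35,0]]}}

```text
time_s: 4.47
ee_pos: [0.5406, 0.029, 0.2957]
ee_rot: [-2.921, -1.155, 0.005]
force: [0.5, -0.2, -0.7]
opening: 0.0092
```

```bash
python3 go.py 497.4 183.4 300 -115.2
```

```text
inc [  74.1 -142.2   -4.2] roll 68.4 t 4.47 p [0.5406 0.029  0.2957] yaw -46.8 q [-0.52  0.48  0.63  1.77 -0.33  1.   -0.59] F [ 0.5 -0.2 -0.7] open 0.0092
```

Emit:
{"api": "arm_command", "payload": {"increments": [[10,-18,0,7,0],[20,-37,0,14,0],[29,-55,0,21,0],[37,-71,0,28,0],[44,-84,0,35,0]]}}

```text
time_s: 4.88
ee_pos: [0.5143, 0.1211, 0.2957]
ee_rot: [3.133, 0.227, -0.005]
force: [0.6, -0.1, -0.2]
opening: 0.0089
```

```bash
python3 go.py 497.4 183.4 300 -115.2
```

```text
inc [ -7.8 -64.1  -4.3] roll 33.5 t 4.88 p [0.5143 0.1211 0.2957] yaw -81.7 q [-0.81  0.51  0.81  1.81 -0.42  1.02 -1.27] F [ 0.6 -0.1 -0.2] open 0.0089
```

Emit:
{"api": "arm_command", "payload": {"increments": [[-2,-18,0,7,0],[-4,-34,0,14,0],[-6,-49,0,21,0],[-7,-59,0,28,0],[-8,-64,0,33.5,0]]}}

```text
time_s: 5.3
ee_pos: [0.497, 0.1835, 0.2956]
ee_rot: [3.065, -0.683, -0.004]
force: [-0.5, 0.1, -0.8]
opening: 0.0091
```

Emit:
{"api": "arm_command", "payload": {"increments": [[0,0,0,0,0],[0,0,0,0,0],[0,0,0,0,0]]}}

```text
time_s: 5.55
ee_pos: [0.4982, 0.1809, 0.2967]
ee_rot: [3.067, -0.676, -0.001]
force: [0.7, 0.7, -0.8]
opening: 0.0091
```

```bash
python3 go.py 497.4 183.4 197 -115.2; python3 - <<'E'
from h import *
a=grab_frame("scene")[90:310,280:500]; b=grab_frame("top")[100:320,60:280]
save(np.hstack([a,b]),"pre",k=1.8)
E
```

```text
inc [-1.7 -2.1 99.7] roll 0.3 t 5.55 p [0.4982 0.1809 0.2967] yaw -114.9 q [-1.02  0.57  0.98  1.8  -0.53  1.07 -1.84] F [ 0.7  0.7 -0.8] open 0.0091
```

View pics/pre.png

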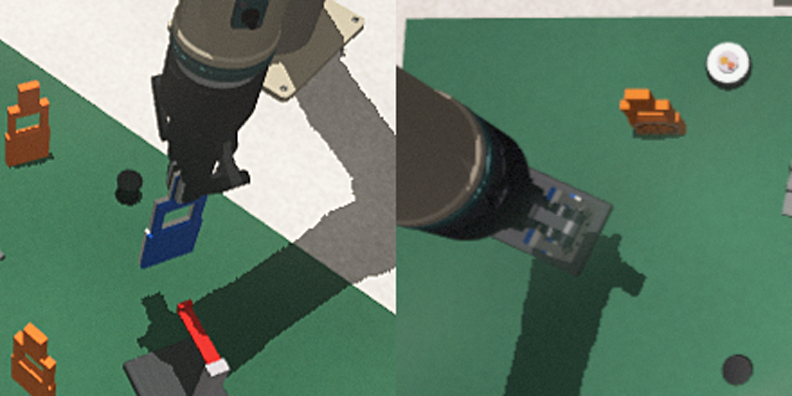

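The blue back faces the post and white faces outward. The hook tip at crop px (182,305) is clear of the carrier. I'll lower to insertion height and measure.

Emit:
{"api": "arm_command", "payload": {"increments": [[-2,-2,30,0,0],[-2,-2,60,0,0],[-2,-2,85,0,0],[-2,-2,98,0,0],[-2,-2,100,0,0]]}}

```text
time_s: 6.07
ee_pos: [0.4959, 0.1835, 0.195]
ee_rot: [3.065, -0.678, -0.006]
force: [0.1, 0.8, -0.2]
opening: 0.0092
```

Emit:
{"api": "arm_command", "payload": {"increments": [[0,0,0,0,0],[0,0,0,0,0],[0,0,0,0,0]]}}

```text
time_s: 6.32
ee_pos: [0.4984, 0.1842, 0.1985]
ee_rot: [-3.066, 0.678, -0.003]
force: [-0.4, -0.1, -0.5]
opening: 0.0088
```

```bash
python3 go.py 527.2 246.7 197 -115.2; python3 - <<'E'
from h import *
a=grab_frame("scene").copy(); c=get_calibration("scene")
p,R,s=toolpose(); C=p+R@[-.002,0,.0594]
pts=[C+R@[w,0,-h] for w,h in((.017,-.013),(-.017,-.013),(.017,.023),(-.017,.023),(-.028,-.071),(.028,-.071))]
H=np.array([.5148,.2250,.14]); d=np.array([-.4258,-.9048,0]); pts+= [H,H-.06*d]
uv=proj(c,pts); x0,y0=330,190; print(uv.round(1).tolist()); k=5
im=cv2.resize(a[y0:y0+110,x0:x0+110],None,fx=k,fy=k,interpolation=cv2.INTER_CUBIC)
for i,q in enumerate(uv): cv2.circle(im,tuple(np.int32((q-[x0,y0]+.5)*k).tolist()),3,(255,0,255) if i<6 else (255,255,0),-1)
save(im,"ins1")
E
```

```text
inc [ -0.3 -68.8   1.7] roll 0.2 t 6.32 p [0.4984 0.1842 0.1985] yaw -115.0 q [-0.94  0.68  0.86  1.92 -0.68  0.86 -1.73] F [-0.4 -0.1 -0.5] open 0.0088
[[361.4, 248.1], [377.9, 242.2], [363.9, 238.2], [380.9, 232.2], [378.4, 255.3], [352.6, 264.6], [381.9, 261.0], [397.8, 289.7]]
```

View pics/ins1.png

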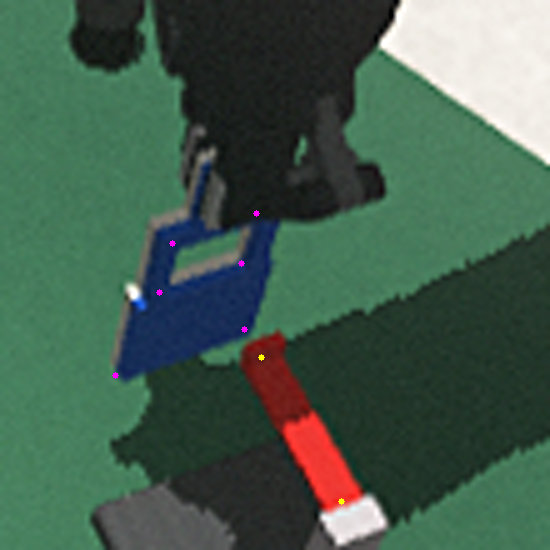

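```bash
python3 - <<'E'
from h import *
p,R,s=toolpose(); c=get_calibration("wrist"); a=grab_frame("wrist").copy()
C=p+R@[-.002,0,.0594]
pts=[C+R@[w,t,-h] for w,h in((.028,-.071),(.028,.023),(.012,.04)) for t in(-.005,.005)]
H=np.array([.5148,.2250,.14]); d=np.array([-.4258,-.9048,0]); pts+= [H,H-.06*d]
uv=proj(c,pts); print(uv.round(1).tolist()); x0,y0,k=200,150,3
im=cv2.resize(a[y0:420,x0:400],None,fx=k,fy=k,interpolation=cv2.INTER_CUBIC)[:600]
im0=im.copy()
for i,q in enumerate(uv): cv2.circle(im,tuple(np.int32((q-[x0,y0]+.5)*k).tolist()),3,(255,0,255) if i<6 else (255,255,0),-1)
save(im,"w2")
E
```

```text
[[274.6, 174.3], [286.7, 174.3], [271.4, 210.8], [289.9, 210.8], [270.8, 251.4], [290.5, 251.4], [211.8, 241.8], [117.4, 241.3]]
```

View pics/w2.png

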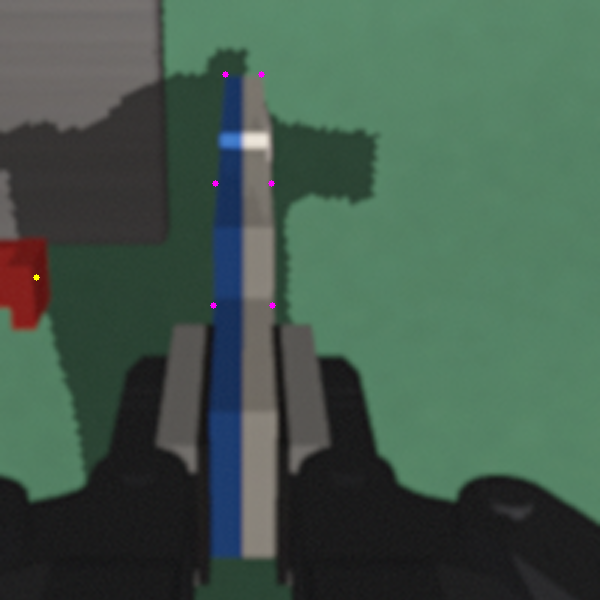

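The wrist view shows the plate upright, with its bottom edge at the predicted row (75) and the fingertips above the crosspiece. The hook tip is at about (25,285), on the predicted line. I'll insert now.

Emit:
{"api": "arm_command", "payload": {"increments": [[0,-10,1.5,0,0],[0,-22,1.5,0,0],[0,-34,1.5,0,0],[0,-44,1.5,0,0],[0,-52,1.5,0,0]]}}

```text
time_s: 6.83
ee_pos: [0.52, 0.2337, 0.1956]
ee_rot: [-3.068, 0.675, -0.0]
force: [0.7, -0.9, 0.1]
opening: 0.0089
```

```bash
python3 go.py 527.2 246.7 197 -115.2
```

```text
inc [  1.1 -14.9  -1.4] roll 0.4 t 6.83 p [0.52   0.2337 0.1956] yaw -114.8 q [-0.98  0.73  0.86  1.82 -0.69  0.92 -1.81] F [ 0.7 -0.9  0.1] open 0.0089
```

Emit:
{"api": "arm_command", "payload": {"increments": [[1,-8,0,0,0],[1,-15,0,0,0],[1,-15,5,0,0],[1,-15,10,0,0],[1,-15,15,0,0]]}}

```text
time_s: 7.25
ee_pos: [0.5262, 0.244, 0.1801]
ee_rot: [3.067, -0.679, -0.001]
force: [-0.9, -0.2, -0.3]
opening: 0.0083
```

Emit:
{"api": "arm_command", "payload": {"increments": [[0,0,1,0,0],[0,0,2,0,0],[0,0,2,0,0]]}}

```text
time_s: 7.5
ee_pos: [0.5265, 0.2441, 0.1786]
ee_rot: [3.067, -0.68, -0.001]
force: [-0.0, -0.3, -0.5]
opening: 0.0088
```

```bash
python3 go.py 527.2 246.7 176.4 -115.2; python3 - <<'E'
from h import *
a=grab_frame("scene")[220:320,340:440]; b=grab_frame("wrist")[150:350,180:380]
save(np.hstack([cv2.resize(a,(400,400),interpolation=2),cv2.resize(b,(400,400))]),"hang1")
E
```

```text
inc [-0.4 -2.6  2.2] roll 0.2 t 7.5 p [0.5265 0.2441 0.1786] yaw -115.0 q [-0.97  0.77  0.84  1.8  -0.71  0.91 -1.82] F [-0.  -0.3 -0.5] open 0.0088
```

View pics/hang1.png

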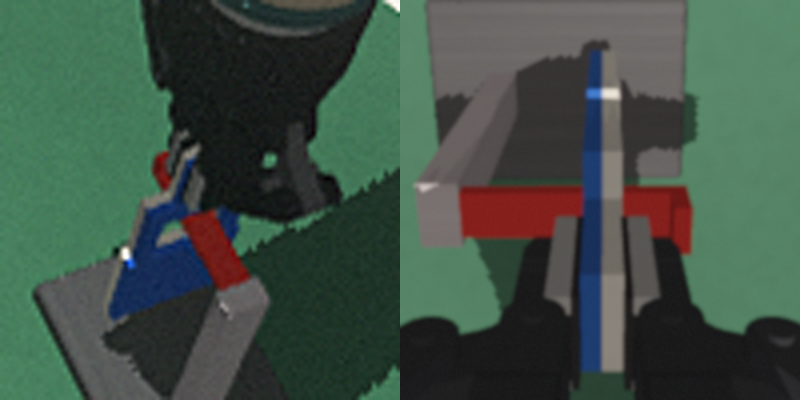

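The hook passes through the slot, the carrier is about 25 mm inside the tip and it is upright. I'll lower gently to contact.

Emit:
{"api": "arm_command", "payload": {"increments": [[0,0,1,0,0],[0,0,2,0,0],[0,0,3,0,0],[0,0,3,0,0]]}}

```text
time_s: 7.93
ee_pos: [0.5268, 0.2447, 0.1764]
ee_rot: [-3.067, 0.678, -0.0]
force: [-1.9, 0.1, 5.4]
opening: 0.009
```

Emit:
{"api": "arm_command", "payload": {"increments": [[0,0,1,0,0],[0,0,2,0,0],[0,0,2,0,0]]}}

```text
time_s: 8.18
ee_pos: [0.5269, 0.2446, 0.1763]
ee_rot: [-3.065, 0.678, 0.0]
force: [-4.8, -0.8, 18.7]
opening: 0.009
```

Contact came at TCP z 0.1764, as predicted. I'll relieve the push, then release.

Emit:
{"api": "arm_command", "payload": {"increments": [[0,0,-1,0,0],[0,0,-2,0,0],[0,0,-2,0,0]]}}

```text
time_s: 8.43
ee_pos: [0.5268, 0.2447, 0.1764]
ee_rot: [-3.067, 0.678, -0.001]
force: [-1.4, 0.2, 7.4]
opening: 0.0088
```

Emit:
{"api": "arm_command", "payload": {"increments": [[0,0,0,0,14],[0,0,0,0,20],[0,0,0,0,28],[0,0,0,0,40],[0,0,0,0,50]], "force": 20}}

```text
time_s: 8.85
ee_pos: [0.5266, 0.2446, 0.1755]
ee_rot: [3.067, -0.678, -0.0]
force: [-0.0, 0.4, 0.9]
opening: 0.0499
```

```bash
python3 go.py 527.2 246.7 176.4 -115.2; python3 - <<'E'
from h import *
a=grab_frame("scene")[220:320,340:440]; b=grab_frame("wrist")[150:350,180:380]
save(np.hstack([cv2.resize(a,(400,400),interpolation=2),cv2.resize(b,(400,400))]),"hang2")
E
```

```text
inc [-0.3 -2.2 -0.9] roll 0.3 t 8.85 p [0.5266 0.2446 0.1755] yaw -114.9 q [-0.97  0.77  0.83  1.8  -0.72  0.9  -1.82] F [-0.   0.4  0.9] open 0.0499
```

View pics/hang2.png

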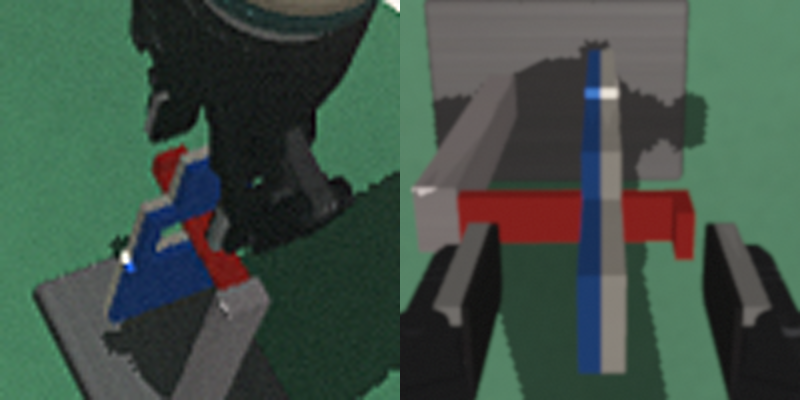

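It hangs upright and free of the fingers. I'll withdraw straight up.

Emit:
{"api": "arm_command", "payload": {"increments": [[0,0,-8,0,55],[0,0,-25,0,55],[0,0,-55,0,55],[0,0,-90,0,55],[0,0,-125,0,55]]}}

```text
time_s: 9.37
ee_pos: [0.5262, 0.2442, 0.3024]
ee_rot: [3.066, -0.679, -0.001]
force: [1.5, 0.0, 0.4]
opening: 0.0551
```

Emit:
{"api": "arm_command", "payload": {"increments": [[-60,0,-10,0,55],[-95,0,-20,0,55],[-130,0,-20,0,55],[-160,0,-20,0,55],[-160,0,-20,0,55]]}}

```text
time_s: 9.78
ee_pos: [0.374, 0.3171, 0.3203]
ee_rot: [-3.07, 0.661, 0.012]
force: [-0.2, -0.5, -0.4]
opening: 0.055
```

```bash
python3 go.py 527.2 246.7 176.4 -115.2; python3 - <<'E'
from h import *
S=grab_frame("scene"); a=S[220:320,340:440]; b=S[100:250,180:330]
c=get_calibration("scene"); print(np.round(proj(c,[[.5254,.2476,.188]]),1))
save(np.hstack([cv2.resize(a,(400,400),interpolation=2),cv2.resize(b,(400,400))]),"fin")
E
```

```text
inc [169.7   0.9 142.6] roll 0.9 t 9.78 p [0.374  0.3171 0.3203] yaw -114.3 q [-1.46  0.5   1.07  1.87 -0.5   1.08 -2.19] F [-0.2 -0.5 -0.4] open 0.055
[[393.2 259.9]]
```

View pics/fin.png

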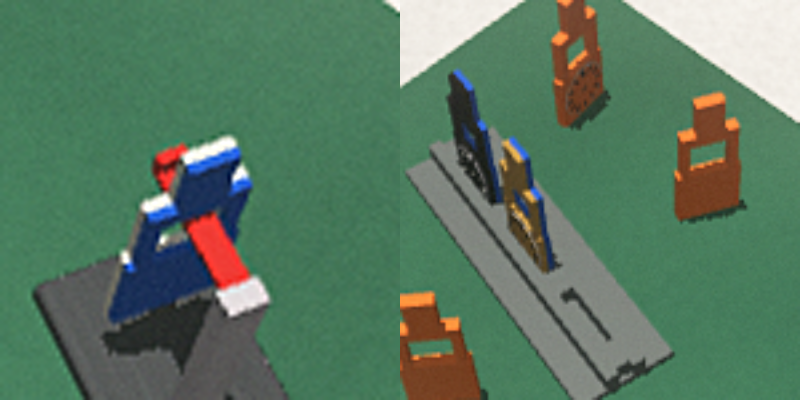

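The carrier hangs straight, with its tab top at crop px (211,157) against (213,160) predicted. The blue back is towards the post, and the black and brass carriers stand in the rack. I'll let it settle, check for motion, then hand in.

Emit:
{"api": "arm_command", "payload": {"increments": [[0,0,0,0,55],[0,0,0,0,55],[0,0,0,0,55],[0,0,0,0,55],[0,0,0,0,55]]}}

```text
time_s: 10.25
ee_pos: [0.3825, 0.3112, 0.3208]
ee_rot: [3.066, -0.682, 0.001]
force: [0.1, 0.8, -0.1]
opening: 0.0552
```

```bash
python3 - <<'E'
from h import *
from workcell import job
m=lambda: (lambda s:np.argwhere((s[...,2]>s[...,0]+40.)&(s[...,2]>60)).mean(0))(grab_frame("scene")[240:310,360:410].astype(float))
a=m(); b=m(); c=m(); print(a,b,c)
print(job.job_done() if max(abs(a-c))<.3 else "moving")
E
```

```text
[38.65659777 24.79809221] [38.62816456 24.85443038] [38.61867089 24.83227848]
the job is handed in; nothing more can be done
None
```

The white-dial carrier is hanging by its slot on the red hook, and I handed the job in at about 10.4 s of robot time. I gripped it by the tab, lifted it straight out, turned it about 103°, passed the hook tip through the slot and lowered it. It touched the hook at the predicted height, so I released it and drew the arm clear.

- **Position:** in the final picture it hangs upright, blue back to the post and white face outward. Its tab top is within about 1 px of where I predicted.
- **At rest:** three frames over about 0.1 s showed it still to within 0.1 px.
- **Other dials:** the black and brass carriers look undisturbed in the rack. I checked this by eye only and did not measure them.
- **Robot:** the gripper ended about 15 cm away, touching nothing. The highest force I read was about 19 N, while lowering onto the hook.

One check disagreed. Before insertion, the scene camera put the plate about 2 px (roughly 4 mm) higher than predicted. The wrist view and the contact height both matched the prediction, so I changed nothing.

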